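# Sweep leftover fitting parts into the bench corral

### The job

Clear the work spot: with the closed fingertips, sweep the steel nut, the dark steel bush and the copper bar piece across the bench into the three-sided aluminium corral through its open side, until each lies on the bench well inside, clear of the mouth. Only push them along the bench: do not pinch, press down on, lift or carry them. Leave the contactor, the jar and the screwdriver where they are, and finish with the fingers clear.

Things in the scene. Friction and masses are not known exactly. Their poses are not given: they have to be found in the camera images.
- corral: Fixed three-sided corral of bare aluminium angle, no floor. Inside 210 mm wide, 110 mm deep; walls 25 mm high, 5 mm thick, foot flange 18 mm wide, 3 mm high outside them. Origin: on the bench, middle of the open side (mouth, the line between the side walls' free ends). +y points level into the corral (back wall at y = 110 mm), x along the mouth (walls at +-105 mm). Well inside: centre 25 mm or more behind the mouth.
- nut_mid (a point): Centre of the large plain steel hexagon nut lying flat on the bench: 36 mm across flats (42 mm across corners), 20 mm high, about 110 g; the point is 10 mm above the bench. z axis up. Loose, slides flat when pushed low.
- bush_mid (a point): Centre of the dark steel ring-shaped bush standing on its flat face: 40 mm outside diameter, 22 mm bore, 16 mm high, about 100 g; the point is 8 mm above the bench. Loose, slides flat when pushed low.
- bar_mid (a point): Centre of the copper bar piece lying flat: 50 mm long (its x axis), 25 mm wide (its y axis), 14 mm high, about 150 g; the point is 7 mm above the bench. Loose, slides flat when pushed low.
- contactor_mid (a point): Bystander: black contactor standing on the bench, 45 mm (x) by 57 mm (y), 57 mm high; the point is half-way up. Loose; leave alone.
- jar_mid (a point): Bystander: small clear jar with a black cap, 40 mm diameter, 55 mm high; the point is half-way up. Loose; leave alone.
- screwdriver: Bystander: screwdriver with an orange handle lying on the far side of the work spot, about 190 mm long along its x axis. Loose; leave alone.

How it is judged:
By the outcome, as a careful person would: the job done as asked, in the order asked, and still so for the second after the job is handed in, with the robot touching nothing.
It also fails if it takes over 72 s, if anything falls off the work surface, if the arm or the gripper's body presses on something with over 40 N, if the wrist force passes 120 N, or if a joint passes its speed limit or range.

### The arm

A 6-joint arm with a two-finger parallel gripper is mounted at the origin on the work surface. World frame = base frame: x ahead of the robot, y to its left, z up, the work surface at z = 0. Lengths are in mm, angles in degrees, forces in N, time in s.
With the tool pointing down it reaches from about 375 to 750 mm from the base axis. Payload 9 kg.
Tool frame: the origin (TCP) lies at the very end of the fingers, on their centre line; the grasp point (between the pads) lies 19 mm behind it; z points along the fingers, y is the line along which they close (so a half turn about z gives the same grasp; the last joint's range is limited). The gripper opens to 85 mm and grips with 20 to 120 N. Pads are 22 mm wide; open, the fingers measure 114 mm over their backs; the gripper's body (76 mm by 85 mm) begins 54 mm behind the grasp point. The pads swing forward as they close: fully open they stand 13 mm farther back than shut.
Start: joints at [64.36, 5.964, 5.575, 89.605, 0, 77.527], TCP at [136.672, 584.258, 231.331] pointing down, gripper open.
Joint ranges: [-171.21, 171.21], [-48.23, 106.86], [-62.78, 66.21], [-105.2, 120.99], [-86.42, 89.51], [-180, 180]. Speed limits (degrees/s): [127.2, 127.2, 147.25, 180, 180, 180].

### API

Orientations are given as a 3x3 rotation matrix whose columns are the frame's x, y, z axes.
In Python, from plant import manip gives the robot as it stands.
- The arm moves only by the tool step_arm, never from a script. Its argument "increments" is a list of rows, each a list of 7 numbers: the shift along the tool's x, y, z each as a share of 300 mm, from -1 to 1, then the turn, a rotation vector about the tool's x, y, z each as a share of 45 degrees, from -1 to 1, then the closure, from -1 (fully open) to 1 (shut). In form: [[x, y, z, rx, ry, rz, hand], ...]. A call has 1 to 20 rows; each row shifts and turns the commanded pose from where the row before left it, along the tool's axes as they then stand; what a row does not reach is not made up. A row lasts 1/8 s, in which the tool goes at most 62.5 mm and 10.7 degrees, less where a joint would pass 70% of its speed; a pose out of reach is approached as far as the arm can. A call with a number of a shift or a turn outside -1 to 1 is refused whole. A call with a gripper value outside its range is refused whole. The fingers move at their own pace and stop on an object; the grip force is fixed at half the most. Time passes only in rows, so rows that do not move let the fingers close. It gives the time, the measured TCP pose, the force, the opening and the grip force at its end, in the units of the state.
- manip.observe(): the state, without advancing time (a new reading comes with each control period).
- manip.snapshot(name): name is "side" or "top" or "wrist"; returns the picture (420x560x3 uint8, red, green, blue); there is no depth.
- manip.calibration(name): a dict with "fx", "fy", "cx", "cy" (pixels), "view" (4x4, takes a point from world to camera coordinates); the wrist camera has in their place "mount" (4x4, takes a point from camera to tool coordinates, whose origin is the TCP and whose axes are the flange's). Camera axes: x right, y down, z forward; pixel columns grow to the right and rows downward; lengths in mm; the calibration is good to about 2 mm. The wrist camera is an equidistant fisheye: a pixel r from the principal point sees the ray r / f radians off the axis. A picture is of the moment at which its call begins: read the wrist's pose just before it. calibration takes no time and is no camera call.
- manip.close_job(): hands the job in; it is judged then, once.
The state is a dict: "t": time; "q": joint angles; "joint_vel": joint speeds; "joint_torque": joint torques, N m; "ee_pos": TCP position; "tcp_rot": TCP orientation; "ft_force": force on the tool from outside, world axes, zero at the start; "ft_torque": the same for the moment, N m; "grip_width": finger opening in mm; "grip_force": force on a finger pad.
Only numpy, scipy, OpenCV 4.12 (cv2) and the standard library are available. Lean on these libraries where they do the work, as an engineer would, in place of code of your own. Each camera call takes 0.05 s, during which the arm holds its last target. There are 200 camera calls.

## Working session

There is one attempt and no reset: what is moved stays moved. The work goes in short steps, Python scripts to look and compute and a tool call to move; the robot and the scene stay as the last step left them, time stands still between calls to the robot, and variables do not carry over. Pictures are saved under pics/ and viewed, at most 10 in all, crops included, and the job is handed in when it is done.

Besides the shell and the picture viewer there is one more tool, called after "Emit:" by a JSON object that holds its "op" and its "data". step_arm: Moves the arm, as the interface text tells. Shift numbers are shares of 300 mm and turn numbers shares of 45 degrees, none past 1 either way. Its arguments: {"type":"object","properties":{"increments":{"type":"array"}},"required":["increments"]}

```bash
mkdir -p pics; cat > h.py <<'E'
import numpy as np, cv2
from plant import manip
def ray(c,uv,z):
    K=manip.calibration(c); V=np.array(K["view"]); R=V[:3,:3]; t=V[:3,3]
    o=-R.T@t; d=R.T@np.array([(uv[0]-K["cx"])/K["fx"],(uv[1]-K["cy"])/K["fy"],1])
    return o+d*(z-o[2])/d[2]
def save(c,n):
    im=manip.snapshot(c); cv2.imwrite(f"pics/{n}.png",im[:,:,::-1]); return im
E
python3 - <<'E'
from h import *
save("top","top0");save("side","side0")
s=manip.observe();print(s["tcp_rot"],s["t"],s["ee_pos"],s["grip_width"])
print(manip.calibration("top"))
E
```

```text
[[-9.73711021e-01  2.27786304e-01 -4.97563922e-04]
 [ 2.27786727e-01  9.73710431e-01 -1.09691771e-03]
 [ 2.34620350e-04 -1.18141932e-03 -9.99999275e-01]] 0.1 [136.5431956  583.93960182 230.6033447 ] 85.27986444096592
{'fx': 515.4366319179502, 'fy': 515.4366319179502, 'cx': 274.1250199870214, 'cy': 207.76513862993025, 'view': array([[-3.32780008e-03, -9.99589848e-01,  2.84440087e-02,
        -9.03836787e+01],
       [-9.97311666e-01,  1.23538033e-03, -7.32660516e-02,
         5.63134432e+02],
       [ 7.32008622e-02, -2.86113565e-02, -9.96906728e-01,
         8.93776361e+02],
       [ 0.00000000e+00,  0.00000000e+00,  0.00000000e+00,
         1.00000000e+00]])}
```

View pics/top0.png

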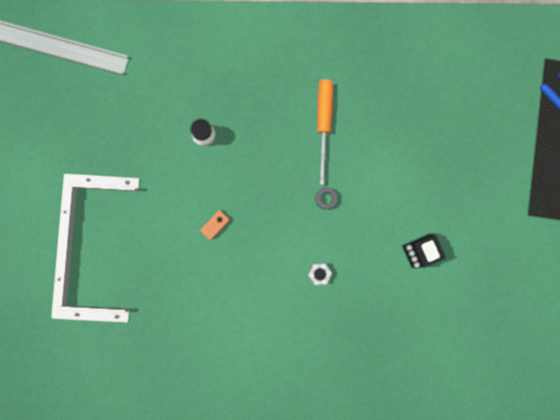

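View pics/side0.png

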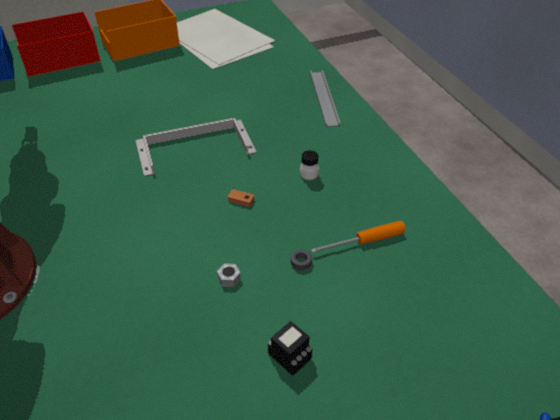

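The top view shows the corral at left with its mouth facing right (free ends at about (139,184) and (128,316)). The bar is at (215,225), nut (320,274), bush (327,199) with the screwdriver tip just above it at (322,183), jar (203,133) and contactor (424,251). The side view agrees.

```bash
python3 - <<'E'
from h import *
im=cv2.imread("pics/top0.png"); hsv=cv2.cvtColor(im,cv2.COLOR_BGR2HSV)
H,S,V=cv2.split(hsv)
fg=((~((H>60)&(H<95)&(S>90)))).astype(np.uint8)*255
fg=cv2.morphologyEx(fg,cv2.MORPH_OPEN,np.ones((2,2)))
cs,_=cv2.findContours(fg,cv2.RETR_EXTERNAL,cv2.CHAIN_APPROX_SIMPLE)
for c in cs:
    if cv2.contourArea(c)<60: continue
    r=cv2.minAreaRect(c); x,y,w,h=cv2.boundingRect(c)
    print((x,y,w,h),np.round(r[0]),np.round(r[1]),"rect ctr xy z=10:",np.round(ray("top",r[0],10)[:2]),"box",[np.round(ray("top",p,10)[:2]).tolist() for p in cv2.boxPoints(r)])
for n,p,z in [("nut",(320,274),15),("bush",(327,199),12),("bar",(215,225),12),("jarcap",(203,129),55),("tip",(322,184),5),("corr ends",(139,184),3),("",(128,316),3),("",(137,179),3),("",(127,322),3),("inner back",(76,188),10),("",(66,306),10),("in wall ends",(138,189),10),("",(129,310),10)]:
    print(n,np.round(ray("top",p,z),0))
for n,p,z in [("nut",(229,271),15),("bush",(301,258),14),("bar",(241,199),10)]:
    print("side",n,np.round(ray("side",p,z),0))
crop=im[150:340,40:460]; cv2.imwrite("pics/crop0.png",cv2.resize(crop,(798,361),interpolation=cv2.INTER_CUBIC))
E
```

```text
(308, 263, 26, 24) [320. 274.] [23. 25.] rect ctr xy z=10: [ 444. -175.] box [[465.0, -152.0], [464.0, -197.0], [424.0, -197.0], [424.0, -152.0]]
(404, 235, 43, 35) [425. 252.] [29. 35.] rect ctr xy z=10: [ 483. -365.] box [[494.0, -325.0], [519.0, -384.0], [472.0, -405.0], [446.0, -345.0]]
(200, 210, 32, 32) [216. 226.] [17. 31.] rect ctr xy z=10: [532.  13.] box [[523.0, 43.0], [563.0, 4.0], [541.0, -17.0], [502.0, 22.0]]
(316, 188, 24, 23) [328. 199.] [22. 23.] rect ctr xy z=10: [ 580. -189.] box [[600.0, -168.0], [600.0, -210.0], [560.0, -209.0], [560.0, -168.0]]
(51, 174, 90, 151) [ 96. 249.] [ 79. 148.] rect ctr xy z=10: [491. 224.] box [[368.0, 300.0], [628.0, 287.0], [618.0, 147.0], [356.0, 163.0]]
(191, 120, 27, 28) [204. 134.] [27. 26.] rect ctr xy z=10: [699.  35.] box [[724.0, 58.0], [724.0, 11.0], [674.0, 11.0], [674.0, 58.0]]
(317, 79, 19, 108) [324. 132.] [ 17. 107.] rect ctr xy z=10: [ 701. -184.] box [[604.0, -163.0], [802.0, -174.0], [801.0, -206.0], [602.0, -194.0]]
(529, 60, 31, 161) [544. 140.] [160.  30.] rect ctr xy z=10: [ 689. -591.] box [[840.0, -569.0], [840.0, -625.0], [541.0, -612.0], [541.0, -557.0]]
(0, 20, 131, 56) [63. 48.] [136.  22.] rect ctr xy z=10: [855. 292.] box [[868.0, 415.0], [908.0, 406.0], [842.0, 168.0], [802.0, 178.0]]
(121, 0, 439, 6) [340.   2.] [438.   5.] rect ctr xy z=10: [ 947. -216.] box [[938.0, 188.0], [947.0, 188.0], [956.0, -631.0], [946.0, -630.0]]
nut [ 445. -173.   15.]
bush [ 579. -187.   12.]
bar [533.  14.  12.]
jarcap [697.  32.  55.]
tip [ 607. -179.    5.]
corr ends [608. 152.   3.]
 [372. 167.   3.]
 [617. 156.   3.]
 [362. 169.   3.]
inner back [600. 262.  10.]
 [391. 274.  10.]
in wall ends [598. 152.  10.]
 [384. 164.  10.]
side nut [ 447. -169.   15.]
side bush [ 580. -189.   14.]
side bar [531.   7.  10.]
```

View pics/crop0.png

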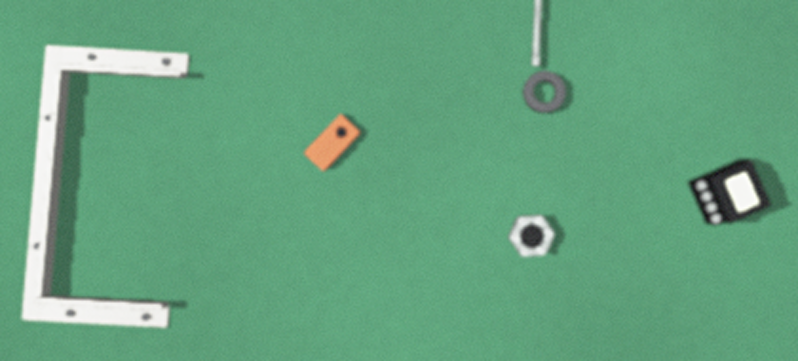

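Emit:
{"op": "step_arm", "data": {"increments": [[0, 0, 0, 0, 0, 0.212, 1], [0, 0, 0, 0, 0, 0.212, 1], [0, 0, 0, 0, 0, 0.212, 1], [0, 0, 0, 0, 0, 0.212, 1], [0, 0, 0, 0, 0, 0.212, 1], [0, 0, 0, 0, 0, 0.212, 1], [0, 0, 0, 0, 0, 0.212, 1], [-0.177, 0.074, 0, 0, 0, 0, 1], [-0.177, 0.074, 0, 0, 0, 0, 1], [-0.177, 0.074, 0, 0, 0, 0, 1], [-0.177, 0.074, 0, 0, 0, 0, 1], [-0.177, 0.074, 0, 0, 0, 0, 1], [-0.177, 0.074, 0, 0, 0, 0, 1], [-0.177, 0.074, 0, 0, 0, 0, 1], [-0.177, 0.074, 0, 0, 0, 0, 1], [-0.177, 0.074, 0, 0, 0, 0, 1], [-0.177, 0.074, 0, 0, 0, 0, 1], [-0.177, 0.074, 0, 0, 0, 0, 1], [-0.177, 0.074, 0, 0, 0, 0, 1], [-0.177, 0.074, 0, 0, 0, 0, 1]]}}

```text
t: 2.6
ee_pos: [542.0, -46.9, 231.0]
tcp_rot: [[-0.174, 0.985, -0.0], [0.985, 0.174, 0.0], [0.0, -0.0, -1.0]]
ft_force: [0.0, -0.3, 0.5]
grip_width: -0.1
grip_force: 0.0
```

Emit:
{"op": "step_arm", "data": {"increments": [[0, 0, 0.14, 0, 0, 0, 1], [0, 0, 0.14, 0, 0, 0, 1], [0, 0, 0.14, 0, 0, 0, 1], [0, 0, 0.14, 0, 0, 0, 1], [0, 0, 0.14, 0, 0, 0, 1], [0, 0, 0.05, 0, 0, 0, 1], [0.03, 0, 0, 0, 0, 0, 1], [0.03, 0, 0, 0, 0, 0, 1], [0.03, 0, 0, 0, 0, 0, 1], [0.03, 0, 0, 0, 0, 0, 1], [0.03, 0, 0, 0, 0, 0, 1], [0.03, 0, 0, 0, 0, 0, 1], [0.03, 0, 0, 0, 0, 0, 1], [0.03, 0, 0, 0, 0, 0, 1], [0.03, 0, 0, 0, 0, 0, 1], [0.03, 0, 0, 0, 0, 0, 1]]}}

```text
t: 4.6
ee_pos: [525.5, 44.2, 6.2]
tcp_rot: [[-0.175, 0.985, -0.0], [0.985, 0.175, 0.0], [0.0, -0.0, -1.0]]
ft_force: [-0.5, -1.2, -0.0]
grip_width: -0.1
grip_force: 0.2
```

```bash
python3 - <<'E'
from h import *
a=save("top","t1")[:,:,::-1];b=save("side","s1")[:,:,::-1]
A=cv2.resize(a[120:340,40:360],(500,344)); B=cv2.resize(b[100:300,120:320],(300,300))
c=np.zeros((344,800,3),np.uint8); c[:,:500]=A; c[:300,500:]=B; cv2.imwrite("pics/c1.png",c)
for n,i,z in (("top",a,14),("side",b,14)):
    h=cv2.cvtColor(np.ascontiguousarray(i),cv2.COLOR_BGR2HSV); m=cv2.inRange(h,(3,90,90),(16,255,255))
    for k in cv2.findContours(m,cv2.RETR_EXTERNAL,cv2.CHAIN_APPROX_SIMPLE)[0]:
        if cv2.contourArea(k)>40:
            r=cv2.minAreaRect(k); print(n,np.round(r[0]),np.round(r[1]),np.round(ray(n,r[0],z)),r[2])
print(manip.observe()["ee_pos"])
E
```

```text
top [102. 294.] [160. 282.] [412. 210.  14.] 10.097503662109375
top [325. 106.] [14. 52.] [ 749. -185.   14.] 1.5074357986450195
side [ 28. 265.] [ 8. 41.] [112. -16.  14.] 3.2704875469207764
side [381. 232.] [14. 49.] [ 748. -187.   14.] 75.0685806274414
side [220. 184.] [9. 8.] [504.  65.  14.] 90.0
side [138.  28.] [53. 78.] [488. 846.  14.] 76.75948333740234
[525.29428571  44.55628371   6.16742829]
```

View pics/c1.png

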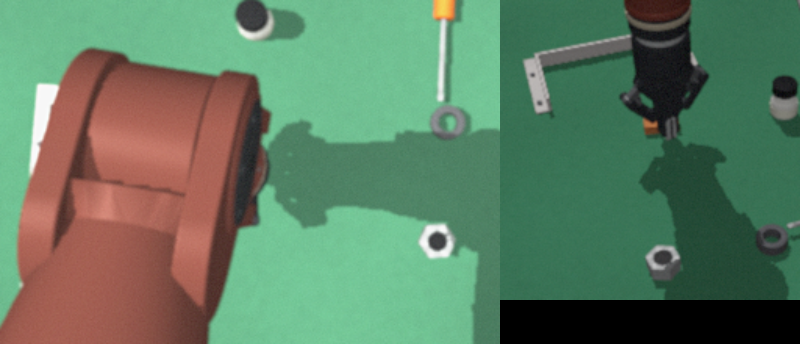

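```bash
python3 - <<'E'
from h import *
b=cv2.imread("pics/s1.png")
B=cv2.resize(b[150:200,195:265],(560,400),interpolation=cv2.INTER_CUBIC)
w=save("wrist","w1")[:,:,::-1]
c=np.zeros((400,800,3),np.uint8); c[:,:400]=cv2.resize(B,(400,286)) .repeat(1,0)[:400] if 0 else 0
c[:286,:400]=cv2.resize(B,(400,286)); c[:300,400:]=cv2.resize(w,(400,300)); cv2.imwrite("pics/c2.png",c)
print(manip.calibration("wrist"))
E
```

```text
{'fx': 325.19226210127806, 'fy': 325.19226210127806, 'cx': 279.97440657275075, 'cy': 214.0984199745296, 'mount': array([[ 4.93057160e-04, -9.57556721e-01, -2.88244486e-01,
         7.34205937e+01],
       [ 9.99999878e-01,  4.65255806e-04,  1.64958144e-04,
         4.13439476e-01],
       [-2.38493587e-05, -2.88244532e-01,  9.57556833e-01,
        -1.43081759e+02],
       [ 0.00000000e+00,  0.00000000e+00,  0.00000000e+00,
         1.00000000e+00]])}
```

View pics/c2.png

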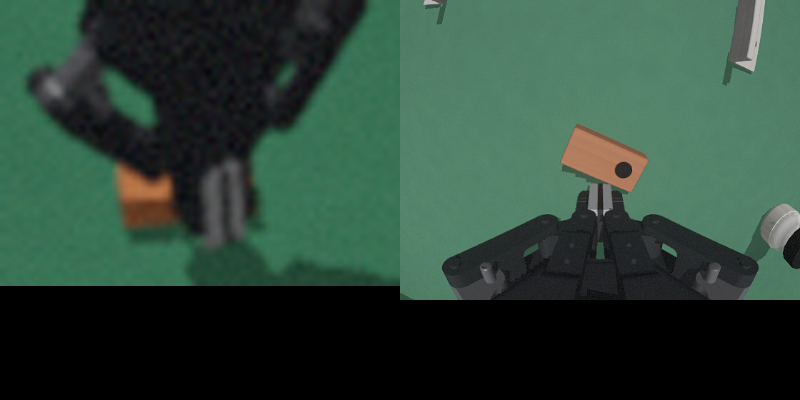

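Emit:
{"op": "step_arm", "data": {"increments": [[0.0, 0.013, 0, 0, 0, 0, 1], [0.03, 0, 0, 0, 0, 0, 1], [0.03, 0, 0, 0, 0, 0, 1], [0.03, 0, 0, 0, 0, 0, 1], [0.03, 0, 0, 0, 0, 0, 1]]}}

```text
t: 5.38
ee_pos: [523.0, 80.4, 6.3]
tcp_rot: [[-0.175, 0.985, -0.0], [0.985, 0.175, 0.0], [0.0, -0.0, -1.0]]
ft_force: [1.2, -1.0, -0.0]
grip_width: -0.1
grip_force: 0.5
```

```bash
cat >> h.py <<'E'
def wray(uv,z,s):
    K=manip.calibration("wrist"); M=np.array(K["mount"]); R=np.array(s["tcp_rot"]); p=np.array(s["ee_pos"])
    a=np.array([uv[0]-K["cx"],uv[1]-K["cy"]])/K["fx"]; th=np.hypot(*a)
    d=np.r_[a/max(th,1e-9)*np.sin(th),np.cos(th)]
    o=R@M[:3,3]+p; d=R@M[:3,:3]@d
    return o+d*(z-o[2])/d[2]
def wlook(name,kind,z):
    s=manip.observe(); im=save("wrist",name); R=np.array(s["tcp_rot"]); p=np.array(s["ee_pos"])
    h=cv2.cvtColor(im,cv2.COLOR_RGB2HSV)
    if kind=="bar": m=cv2.inRange(h,(3,90,90),(18,255,255))
    else: m=((h[...,1]<70)).astype(np.uint8)*255
    m=cv2.morphologyEx(m,cv2.MORPH_OPEN,np.ones((3,3)))
    print(np.round(p,1),s["t"],np.round(s["ft_force"],1))
    for k in cv2.findContours(m,cv2.RETR_EXTERNAL,cv2.CHAIN_APPROX_SIMPLE)[0]:
        if cv2.contourArea(k)<300: continue
        P=np.array([wray(q,z,s)[:2] for q in k[:,0]]); r=cv2.minAreaRect(P.astype(np.float32))
        T=(np.r_[r[0],p[2]]-p)@R
        B=cv2.boxPoints(r); e=max((B[1]-B[0],B[2]-B[1]),key=np.linalg.norm)
        et=np.r_[e,0]@R
        print("world",np.round(r[0],1),"size",np.round(r[1]),"tool xy",np.round(T[:2],1),"long ang tool(from tool y, + = right end ahead)",np.round(np.degrees(np.arctan(et[0]/et[1])),0))
    return im
E
python3 -c "
from h import *
wlook('w2','bar',12)"
```

```text
[523.   80.4   6.3] 5.375 [ 1.2 -1.  -0. ]
world [511.5 103.1] size [50. 28.] tool xy [24.3 -7.4] long ang tool(from tool y, + = right end ahead) 3.0
```

Emit:
{"op": "step_arm", "data": {"increments": [[-0.02, 0, 0, 0, 0, 0, 1], [0, -0.025, 0, 0, 0, 0, 1], [0.04, 0, 0, 0, 0, 0, 1], [0.03, 0, 0, 0, 0, 0, 1], [0.03, 0, 0, 0, 0, 0, 1], [0.03, 0, 0, 0, 0, 0, 1], [0.03, 0, 0, 0, 0, 0, 1], [0.03, 0, 0, 0, 0, 0, 1]]}}

```text
t: 6.42
ee_pos: [506.8, 129.3, 6.3]
tcp_rot: [[-0.175, 0.985, -0.0], [0.985, 0.175, 0.0], [0.0, -0.0, -1.0]]
ft_force: [1.3, -0.7, 0.6]
grip_width: 0.0
grip_force: 0.2
```

```bash
python3 -c "
from h import *
wlook('w3','bar',12)"
```

```text
[506.8 129.3   6.3] 6.425 [ 1.3 -0.7  0.6]
world [504.2 153.6] size [50. 28.] tool xy [24.4  1.7] long ang tool(from tool y, + = right end ahead) 0.0
```

Emit:
{"op": "step_arm", "data": {"increments": [[0.03, 0, 0, 0, 0, 0, 1], [0.03, 0, 0, 0, 0, 0, 1], [0.03, 0, 0, 0, 0, 0, 1], [0.03, 0, 0, 0, 0, 0, 1], [0.03, 0, 0, 0, 0, 0, 1], [0.03, 0, 0, 0, 0, 0, 1], [0.03, 0, 0, 0, 0, 0, 1], [0.03, 0, 0, 0, 0, 0, 1], [0.03, 0, 0, 0, 0, 0, 1], [-0.06, 0, 0, 0, 0, 0, 1], [-0.06, 0, 0, 0, 0, 0, 1], [0, 0, -0.15, 0, 0, 0, 1], [0, 0, -0.15, 0, 0, 0, 1], [0, 0, 0, 0, 0, 0.178, 1]]}}

```text
t: 8.22
ee_pos: [502.0, 171.7, 100.6]
tcp_rot: [[-0.031, 0.999, 0.007], [1.0, 0.031, 0.001], [0.0, 0.007, -1.0]]
ft_force: [-0.9, -0.0, -0.6]
grip_width: 0.2
grip_force: 0.0
```

```bash
python3 -c "
from h import *
wlook('w4','bar',12)"
```

```text
[502.  171.7 100.6] 8.225 [-0.9 -0.  -0.6]
world [490.  233.3] size [50. 25.] tool xy [ 61.9 -10. ] long ang tool(from tool y, + = right end ahead) 8.0
```

Emit:
{"op": "step_arm", "data": {"increments": [[-0.166, -0.029, 0, 0, 0, 0, 1], [-0.166, -0.029, 0, 0, 0, 0, 1], [-0.166, -0.029, 0, 0, 0, 0, 1], [-0.166, -0.029, 0, 0, 0, 0, 1], [-0.166, -0.029, 0, 0, 0, 0, 1], [-0.166, -0.029, 0, 0, 0, 0, 1], [-0.166, -0.029, 0, 0, 0, 0, 1], [-0.166, -0.029, 0, 0, 0, 0, 1]]}}

```text
t: 9.28
ee_pos: [442.4, -230.1, 95.8]
tcp_rot: [[-0.037, 0.999, -0.0], [0.999, 0.037, 0.0], [0.0, -0.0, -1.0]]
ft_force: [1.6, 0.9, -0.3]
grip_width: -0.1
grip_force: 0.0
```

```bash
python3 -c "
from h import *
wlook('w5','nut',20)"
```

```text
[ 442.4 -230.1   95.8] 9.275 [ 1.6  0.9 -0.3]
world [ 448.1 -378.3] size [520. 246.] tool xy [-148.4    0.2] long ang tool(from tool y, + = right end ahead) 0.0
world [ 649.3 -179.6] size [ 7. 96.] tool xy [ 42.8 208.6] long ang tool(from tool y, + = right end ahead) -5.0
world [ 575.7 -184.3] size [38. 45.] tool xy [ 40.8 134.9] long ang tool(from tool y, + = right end ahead) -21.0
world [ 446. -172.] size [36. 41.] tool xy [57.9  5.7] long ang tool(from tool y, + = right end ahead) -89.0
```

View pics/w5.png

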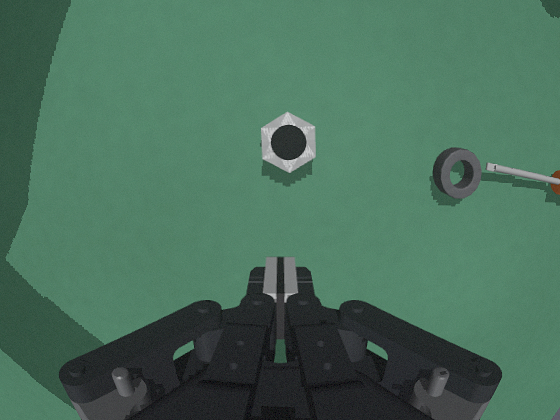

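The wrist view shows the nut at (288,142), corner toward the fingers, tips at (281,258). The bush is at (457,172) with the screwdriver tip just to its right at (490,167).

Emit:
{"op": "step_arm", "data": {"increments": [[0, 0.027, 0.15, 0, 0, 0, 1], [0, 0, 0.15, 0, 0, 0, 1], [0.03, 0, 0, 0, 0, 0, 1], [0.03, 0, 0, 0, 0, 0, 1], [0.03, 0, 0, 0, 0, 0, 1], [0.03, 0, 0, 0, 0, 0, 1], [0.03, 0, 0, 0, 0, 0, 1], [0.03, 0, 0, 0, 0, 0, 1], [0.03, 0, 0, 0, 0, 0, 1]]}}

```text
t: 10.45
ee_pos: [449.6, -163.9, 6.4]
tcp_rot: [[-0.036, 0.999, 0.0], [0.999, 0.036, -0.0], [-0.0, 0.0, -1.0]]
ft_force: [0.3, -1.3, 1.0]
grip_width: -0.3
grip_force: 0.7
```

```bash
python3 -c "
from h import *
wlook('w6','nut',20)"
```

```text
[ 449.6 -163.9    6.4] 10.45 [ 0.3 -1.3  1. ]
world [ 572.4 -178.7] size [38. 51.] tool xy [-19.2 122.2] long ang tool(from tool y, + = right end ahead) -44.0
world [ 451.4 -201.9] size [308. 185.] tool xy [-38.    0.5] long ang tool(from tool y, + = right end ahead) -0.0
```

View pics/w6.png

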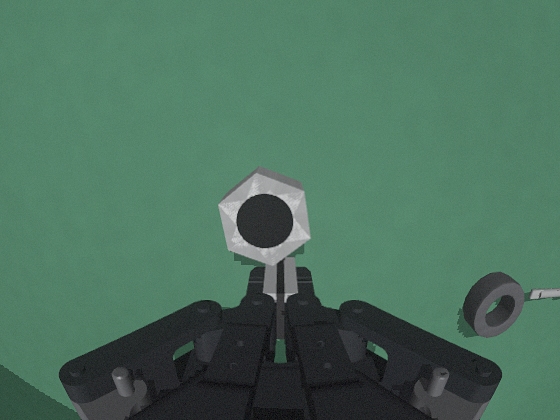

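The nut is ahead of the fingers, with its centre at (265,221) and tips at (280,260), so it sits about 7 mm to the left and has turned about 10°. I'll shift the fingers left.

Emit:
{"op": "step_arm", "data": {"increments": [[-0.015, 0, 0, 0, 0, 0, 1], [0, -0.024, 0, 0, 0, 0, 1], [0.035, 0, 0, 0, 0, 0, 1], [0.03, 0, 0, 0, 0, 0, 1], [0.03, 0, 0, 0, 0, 0, 1], [0.03, 0, 0, 0, 0, 0, 1], [0.03, 0, 0, 0, 0, 0, 1], [0.03, 0, 0, 0, 0, 0, 1]]}}

```text
t: 11.5
ee_pos: [440.6, -113.1, 6.3]
tcp_rot: [[-0.036, 0.999, 0.0], [0.999, 0.036, -0.0], [-0.0, 0.0, -1.0]]
ft_force: [0.1, -1.0, 0.3]
grip_width: -0.1
grip_force: 0.3
```

```bash
cat >> h.py <<'E'
def hole(name,z,vmax=60,rows=245):
    s=manip.observe(); im=save("wrist",name); R=np.array(s["tcp_rot"]); p=np.array(s["ee_pos"])
    m=(im[:rows,150:420].max(2)<vmax).astype(np.uint8)*255
    for k in cv2.findContours(m,cv2.RETR_EXTERNAL,cv2.CHAIN_APPROX_SIMPLE)[0]:
        if cv2.contourArea(k)>500:
            c,r=cv2.minEnclosingCircle(k); c=(c[0]+150,c[1]); w=wray(c,z,s)
            print(np.round(p,1),"px",np.round(c),round(r),"world",np.round(w[:2],1),"tool",np.round((w-p)@R,1)[:2])
E
python3 -c "
from h import *
hole('w7',20)
im=cv2.imread('pics/w6.png')[...,::-1]
print(im[221,265],im[240,470],im[300,475],im[100,100],im[180,260])"
```

```text
[ 440.6 -113.1    6.3] px [266. 226.] 28 world [434.2 -84.1] tool [29.3 -5.3]
[45 47 50] [ 80 128 103] [52 55 52] [ 87 136 111] [161 164 165]
```

Emit:
{"op": "step_arm", "data": {"increments": [[-0.015, 0, 0, 0, 0, 0, 1], [0, -0.018, 0, 0, 0, 0, 1], [0.035, 0, 0, 0, 0, 0, 1], [0.035, 0, 0, 0, 0, 0, 1], [0.035, 0, 0, 0, 0, 0, 1], [0.035, 0, 0, 0, 0, 0, 1], [0.035, 0, 0, 0, 0, 0, 1], [0.035, 0, 0, 0, 0, 0, 1], [0.035, 0, 0, 0, 0, 0, 1], [0.035, 0, 0, 0, 0, 0, 1], [0.035, 0, 0, 0, 0, 0, 1]]}}

```text
t: 12.92
ee_pos: [431.9, -23.3, 6.3]
tcp_rot: [[-0.036, 0.999, 0.0], [0.999, 0.036, 0.0], [0.0, 0.0, -1.0]]
ft_force: [0.2, -1.1, 0.2]
grip_width: -0.0
grip_force: 0.3
```

```bash
python3 -c "
from h import *
hole('w8',20)"
```

```text
[431.9 -23.3   6.3] px [281. 226.] 28 world [431.7   5.8] tool [29.1  0.8]
```

Emit:
{"op": "step_arm", "data": {"increments": [[0.035, 0, 0, 0, 0, 0, 1], [0.035, 0, 0, 0, 0, 0, 1], [0.035, 0, 0, 0, 0, 0, 1], [0.035, 0, 0, 0, 0, 0, 1], [0.035, 0, 0, 0, 0, 0, 1], [0.035, 0, 0, 0, 0, 0, 1], [0.035, 0, 0, 0, 0, 0, 1], [0.035, 0, 0, 0, 0, 0, 1], [0.035, 0, 0, 0, 0, 0, 1], [0.035, 0, 0, 0, 0, 0, 1], [0.035, 0, 0, 0, 0, 0, 1], [0.035, 0, 0, 0, 0, 0, 1]]}}

```text
t: 14.48
ee_pos: [427.4, 102.6, 6.3]
tcp_rot: [[-0.036, 0.999, 0.0], [0.999, 0.036, 0.0], [0.0, 0.0, -1.0]]
ft_force: [-0.7, -1.5, 0.7]
grip_width: -0.1
grip_force: 0.6
```

```bash
python3 -c "
from h import *
hole('w9',20)"
```

```text
[427.4 102.6   6.3] px [281. 226.] 28 world [427.3 131.8] tool [29.2  0.9]
```

Emit:
{"op": "step_arm", "data": {"increments": [[0.034, 0, 0, 0, 0, 0, 1], [0.034, 0, 0, 0, 0, 0, 1], [0.034, 0, 0, 0, 0, 0, 1], [0.034, 0, 0, 0, 0, 0, 1], [0.034, 0, 0, 0, 0, 0, 1], [0.034, 0, 0, 0, 0, 0, 1], [0.034, 0, 0, 0, 0, 0, 1], [0.034, 0, 0, 0, 0, 0, 1], [0.034, 0, 0, 0, 0, 0, 1], [-0.05, 0, 0, 0, 0, 0, 1], [-0.05, 0, 0, 0, 0, 0, 1], [0, 0, -0.15, 0, 0, 0, 1], [0, 0, -0.15, 0, 0, -0.044, 1]]}}

```text
t: 16.15
ee_pos: [424.8, 162.3, 97.1]
tcp_rot: [[-0.069, 0.998, -0.001], [0.998, 0.069, -0.0], [0.0, -0.001, -1.0]]
ft_force: [1.3, 0.0, -0.2]
grip_width: 0.1
grip_force: 0.0
```

```bash
python3 -c "
from h import *
hole('w10',20)"
```

```text
[424.8 162.3  97.1] px [285. 135.] 17 world [424.2 224.7] tool [62.3  3.7]
```

Emit:
{"op": "step_arm", "data": {"increments": [[-0.173, 0.053, 0, 0, 0, 0, 1], [-0.173, 0.053, 0, 0, 0, 0, 1], [-0.173, 0.053, 0, 0, 0, 0, 1], [-0.173, 0.053, 0, 0, 0, 0, 1], [-0.173, 0.053, 0, 0, 0, 0, 1], [-0.173, 0.053, 0, 0, 0, 0, 1], [-0.173, 0.053, 0, 0, 0, 0, 1], [-0.173, 0.053, 0, 0, 0, 0, 1], [0, 0, 0, 0, 0, 0, 1]]}}

```text
t: 17.32
ee_pos: [580.6, -246.2, 95.1]
tcp_rot: [[-0.065, 0.998, -0.001], [0.998, 0.065, -0.0], [0.0, -0.001, -1.0]]
ft_force: [0.2, 0.4, 0.3]
grip_width: 0.2
grip_force: 0.0
```

```bash
python3 -c "
from h import *
wlook('w11','nut',16)"
```

```text
[ 580.6 -246.2   95.1] 17.325 [0.2 0.4 0.3]
world [ 976.8 -506. ] size [ 97. 279.] tool xy [-285.1  378.4] long ang tool(from tool y, + = right end ahead) -56.0
world [ 590.6 -397.7] size [528. 250.] tool xy [-1.518e+02  1.000e-01] long ang tool(from tool y, + = right end ahead) 0.0
world [ 654.2 -180. ] size [ 7. 96.] tool xy [61.2 77.7] long ang tool(from tool y, + = right end ahead) -7.0
world [ 581.8 -186.3] size [38. 39.] tool xy [59.7  5.2] long ang tool(from tool y, + = right end ahead) -90.0
```

View pics/w11.png

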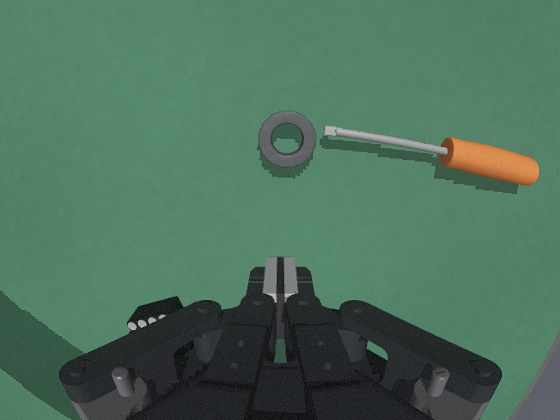

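The bush is at (288,139) and the tips at (281,258). The screwdriver tip at (327,130) is clear of the bush by about 6 mm.

Emit:
{"op": "step_arm", "data": {"increments": [[0, 0.017, 0.15, 0, 0, 0, 1], [0, 0, 0.15, 0, 0, 0, 1], [0.03, 0, 0, 0, 0, 0, 1], [0.03, 0, 0, 0, 0, 0, 1], [0.03, 0, 0, 0, 0, 0, 1], [0.03, 0, 0, 0, 0, 0, 1], [0.03, 0, 0, 0, 0, 0, 1], [0.03, 0, 0, 0, 0, 0, 1], [0.03, 0, 0, 0, 0, 0, 1], [0.03, 0, 0, 0, 0, 0, 1]]}}

```text
t: 18.62
ee_pos: [581.3, -168.8, 6.3]
tcp_rot: [[-0.07, 0.998, 0.0], [0.998, 0.07, 0.0], [0.0, 0.0, -1.0]]
ft_force: [0.2, -1.6, 1.6]
grip_width: 0.2
grip_force: 0.7
```

```bash
cat >> h.py <<'E'
def bush(name):
    s=manip.observe(); im=save("wrist",name); R=np.array(s["tcp_rot"]); p=np.array(s["ee_pos"])
    h=cv2.cvtColor(im,cv2.COLOR_RGB2HSV); m=(h[:250,:,1]<70).astype(np.uint8)*255
    for k in cv2.findContours(m,cv2.RETR_EXTERNAL,cv2.CHAIN_APPROX_SIMPLE)[0]:
        if cv2.contourArea(k)>500:
            x,y,w,hh=cv2.boundingRect(k); c=(x+w/2,y+w/2); q=wray(c,16,s)
            print(np.round(p,1),"box",(x,y,w,hh),"world",np.round(q[:2],1),"tool",np.round((q-p)@R,1)[:2])
E
python3 -c "
from h import *
bush('w12')"
```

```text
[ 581.3 -168.8    6.3] box (239, 170, 91, 80) world [ 581.3 -136.1] tool [32.7  2.4]
```

Emit:
{"op": "step_arm", "data": {"increments": [[0.035, 0, 0, 0, 0, 0, 1], [0.035, 0, 0, 0, 0, 0, 1], [0.035, 0, 0, 0, 0, 0, 1], [0.035, 0, 0, 0, 0, 0, 1], [0.035, 0, 0, 0, 0, 0, 1], [0.035, 0, 0, 0, 0, 0, 1], [0.035, 0, 0, 0, 0, 0, 1], [0.035, 0, 0, 0, 0, 0, 1], [0.035, 0, 0, 0, 0, 0, 1]]}}

```text
t: 19.8
ee_pos: [574.6, -74.5, 6.3]
tcp_rot: [[-0.07, 0.998, 0.0], [0.998, 0.07, 0.0], [0.0, 0.0, -1.0]]
ft_force: [0.7, 1.0, 0.0]
grip_width: -0.0
grip_force: 0.3
```

```bash
python3 -c "
from h import *
bush('w13')"
```

```text
[574.6 -74.5   6.3] box (240, 170, 90, 80) world [574.9 -41.4] tool [32.9  2.6]
[574.6 -74.5   6.3] box (496, 46, 64, 80) world [691.   38.2] tool [104.2 124. ]
```

Emit:
{"op": "step_arm", "data": {"increments": [[0.035, 0, 0, 0, 0, 0, 1], [0.035, 0, 0, 0, 0, 0, 1], [0.035, 0, 0, 0, 0, 0, 1], [0.035, 0, 0, 0, 0, 0, 1], [0.035, 0, 0, 0, 0, 0, 1], [0.035, 0, 0, 0, 0, 0, 1], [0.035, 0, 0, 0, 0, 0, 1], [0.035, 0, 0, 0, 0, 0, 1], [0.035, 0, 0, 0, 0, 0, 1], [0.035, 0, 0, 0, 0, 0, 1], [0.035, 0, 0, 0, 0, 0, 1], [0.035, 0, 0, 0, 0, 0, 1]]}}

```text
t: 21.35
ee_pos: [565.8, 51.2, 6.3]
tcp_rot: [[-0.07, 0.998, 0.0], [0.998, 0.07, 0.0], [0.0, 0.0, -1.0]]
ft_force: [0.5, -1.5, 1.0]
grip_width: 0.0
grip_force: 0.6
```

```bash
python3 -c "
from h import *
bush('w14')"
```

```text
[565.8  51.2   6.3] box (240, 170, 91, 80) world [566.3  84. ] tool [32.7  2.8]
[565.8  51.2   6.3] box (361, 0, 56, 74) world [603.7 169.1] tool [114.9  46.1]
```

Emit:
{"op": "step_arm", "data": {"increments": [[0.035, 0, 0, 0, 0, 0, 1], [0.035, 0, 0, 0, 0, 0, 1], [0.035, 0, 0, 0, 0, 0, 1], [0.035, 0, 0, 0, 0, 0, 1], [0.035, 0, 0, 0, 0, 0, 1], [0.035, 0, 0, 0, 0, 0, 1], [0.035, 0, 0, 0, 0, 0, 1], [0.035, 0, 0, 0, 0, 0, 1], [0.035, 0, 0, 0, 0, 0, 1], [0.035, 0, 0, 0, 0, 0, 1], [0.035, 0, 0, 0, 0, 0, 1], [0.035, 0, 0, 0, 0, 0, 1], [0.035, 0, 0, 0, 0, 0, 1], [-0.05, 0, 0, 0, 0, 0, 1], [-0.05, 0, 0, 0, 0, 0, 1], [0, 0, -0.15, 0, 0, 0, 1], [0, 0, -0.2, 0, 0, 0, 1], [0, 0, -0.2, 0, 0, 0, 1]]}}

```text
t: 23.65
ee_pos: [558.2, 155.4, 173.1]
tcp_rot: [[-0.069, 0.998, -0.0], [0.998, 0.069, -0.0], [-0.0, -0.0, -1.0]]
ft_force: [1.0, -0.6, 0.1]
grip_width: -0.4
grip_force: 0.0
```

Emit:
{"op": "step_arm", "data": {"increments": [[-0.15, -0.08, -0.1, 0, 0, 0, 1], [-0.15, -0.08, 0, 0, 0, 0, 1], [-0.15, -0.08, 0, 0, 0, 0, 1], [-0.15, -0.08, 0, 0, 0, 0, 1], [-0.15, 0, 0, 0, 0, 0, 1], [-0.15, 0, 0, 0, 0, 0, 1], [-0.15, 0, 0, 0, 0, 0, 1], [-0.15, 0, 0, 0, 0, 0, 1], [-0.15, 0, 0, 0, 0, 0, 1], [0, 0, 0, 0, 0, 0, 1]]}}

```text
t: 24.9
ee_pos: [489.9, -257.6, 200.8]
tcp_rot: [[-0.066, 0.998, -0.0], [0.998, 0.066, -0.0], [-0.0, -0.0, -1.0]]
ft_force: [-1.1, 0.5, -0.6]
grip_width: 0.1
grip_force: 0.0
```

```bash
python3 -c "
from h import *
save('top','t2')"
```

```text
(no output)
```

View pics/t2.png

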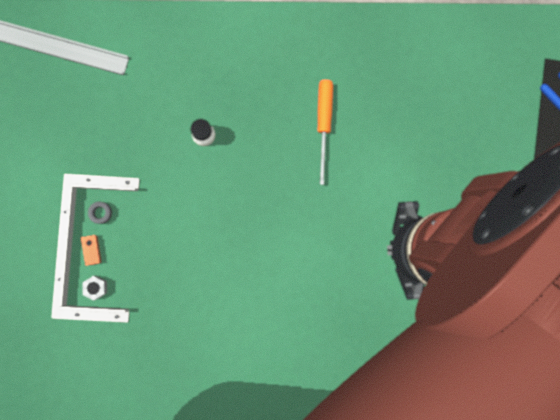

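The top view shows the bush (99,212), bar (91,250) and nut (94,288) well inside the corral, about 60 mm past the mouth line. The jar (203,133) and screwdriver (325,130) haven't moved, and nothing came near the contactor, which the arm now hides. The fingers are clear, so I'm handing in.

```bash
python3 -c "
from h import *
print(manip.close_job())"
```

```text
the job is handed in; nothing more can be done
None
```

The job is handed in: the nut, bush and bar lie about 60 mm or more inside the corral. The jar and screwdriver did not move, the fingers are clear, and it took about 25 s; the arm hid the contactor in the last picture, but nothing was moved near it.

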